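Hold sprung tweezers at the gauge gap

ROBOT

A 6-joint arm with a two-finger parallel gripper is mounted at the origin on the work surface. World frame = base frame: x ahead of the robot, y to its left, z up, the work surface at z = 0. Lengths are in m, angles in rad, forces in N, time in s.
With the tool pointing down it reaches from about 0.225 to 0.725 m from the base axis. Payload 3.1 kg.
Tool frame: the origin (TCP) lies on the front face of the gripper's body, between the roots of the fingers; the fingertips stand 73 mm ahead of it and the grasp point (between the pads) lies 54 mm ahead of it; z points along the fingers, y is the direction in which the jaws open and shut (so a half turn about z gives the same grasp; the last joint's range is limited). The gripper opens to 85 mm and grips with 20 to 120 N. Pads are 22 mm wide; open, the fingers measure 114 mm over their backs; the gripper's body (76 mm by 85 mm) begins 54 mm behind the grasp point. The pads swing forward as they close: fully open they stand 13 mm farther back than shut.
Start: joints at [1.167, 0.048, 0.099, 1.622, 0, 1.443], TCP at [0.143, 0.505, 0.304] pointing down, gripper open.
Joint ranges: [-2.91, 2.91], [-0.99, 1.94], [-1.21, 1.42], [-2.12, 2.29], [-1.49, 1.47], [-3.14, 3.14]. Speed limits (rad/s): [2.79, 2.79, 3.14, 3.14, 3.14, 3.14].

INTERFACE

Orientations are given as a unit quaternion [w, x, y, z].
In Python, from rig import bot gives the robot as it stands.
- The arm moves only by the tool play_rows, never from a script. Its argument "motion" is a list of rows, each a list of 7 numbers: the opening, from 0 (shut) to 1 (fully open), then the shift along the tool's x, y, z in m, then the turn, a rotation vector about the tool's x, y, z in degrees. In form: [[fingers, tx, ty, tz, rx, ry, rz], ...]. A call has 1 to 12 rows; each row is the pose to reach, as a shift and turn from the pose measured when the call began, along the tool's axes at that moment; what a row does not reach only later rows make up. A row lasts 1/8 s, in which the tool goes at most 62.5 mm and 10.7 degrees, less where a joint would pass 70% of its speed; a pose out of reach is approached as far as the arm can. A call with a gripper value outside its range is refused whole. The fingers move at their own pace and stop on an object; "newtons" is the grip in N (left out, the last holds). Time passes only in rows, so rows that repeat a pose let the fingers close. It gives the time, the measured TCP pose, the force and the opening at its end, in the units of the state.
- bot.state(): the state, without advancing time (a new reading comes with each control period).
- bot.snapshot(name): name is "scene" or "top" or "wrist"; returns (picture, depth): 480x640x3 uint8, red, green, blue; 480x640 float32, m along the optical axis (not along the pixel's ray), 0 where there is no reading.
- bot.camera_info(name): a dict with "K" (3x3 intrinsics, pixels), "camera_from_world" (4x4, takes a point from world to camera coordinates). Camera axes: x right, y down, z forward; pixel columns grow to the right and rows downward; lengths in m; the calibration is good to about 2 mm. A picture is of the moment at which its call begins: read the wrist's pose just before it. camera_info takes no time and is no camera call; for the wrist camera it gives the pose at the moment of the call.
- bot.close_job(): hands the job in, once; it reports no verdict.
Trained networks look in the newest picture that a camera, given by its name, has taken for a name from the list of things; names that differ only in an ending like _2 or _b are one class to them, and where a whole thing is asked for, a point or a joint stands for the part that bears it (a point fixed in the world has none). Each returns a list of dicts, best first, with "score" (0 to 1); they miss things now and then, are a little off and sometimes report something else, mostly with a low value. They report only what shows in the picture. A call takes as long as a camera call. They do not tell look-alikes from the thing itself.
- bot.find_in(camera, target): "bbox" ([centre column, centre row, width, height] as shares, 0 to 1, of the picture: columns of its width, rows of its height, round what is visible of it).
- bot.cut_out(camera, target): "region" (480x640 bool, what is visible of it) and "bbox" ([centre column, centre row, width, height] as shares, 0 to 1, of the picture: columns of its width, rows of its height, round what is visible of it).
- bot.tip_of(camera, target): "at" ([column, row] as shares, 0 to 1, of the picture: columns of its width, rows of its height: a listed point, or the origin of a listed thing).
The state is a dict: "time": time; "qpos": joint angles; "joint_vel": joint speeds; "tau": joint torques, N m; "tcp_pos": TCP position; "tool_rot": TCP orientation; "contact_force": force on the tool from outside, world axes, zero at the start; "ft_torque": the same for the moment, N m; "grip_width": finger opening in m.
Only numpy, scipy, OpenCV 4.12 (cv2) and the standard library are available. Lean on these libraries where they do the work, as an engineer would, in place of code of your own. Each camera call takes 0.05 s, during which the arm holds its last target. There are 200 camera calls.

TASK

Pick the steel tweezers up from their rest and check their spring on the gauge block: with the tips just above its white top without touching it, left tip over the left line and right tip over the right line, squeeze the tweezers until the tip gap matches the 12 mm between the two lines. Keep that gap steady for three seconds and finish still holding the tweezers there, squeezed. Never let the two tips close onto each other, and leave the other things on the bench where they are.

Things in the scene. Friction and masses are not known exactly. Their poses are not given: they have to be found in the camera images.
- tweezers_grip (a point): Middle between the two ribbed finger grips of the steel tweezers, half-way up the 12 mm high legs, near the centre of mass. x runs along the tweezers to the tips, y to the left leg, z up. Grips: 28 mm long, centred here; width over them 30 mm at rest, 21.7 mm at a 12 mm tip gap, 17 mm when the tips meet (0.42 mm per mm of gap). Tips 105 mm ahead of this point, bow end 86 mm behind.
- tip_left (a point): Inner face of the end of the left (+y) leg, 3 mm above the leg's underside. The tip gap is the distance between tip_left and tip_right: 32 mm at rest.
- tip_right (a point): Inner face of the end of the right (-y) leg, 3 mm above the leg's underside.
- gauge_top (a point): Centre of the white top of the fixed gauge block, 42 mm above the bench; block 50 (x) x 56 mm on a 74 x 80 mm dark foot. On the top two black lines, 30 mm long along x, 2 mm wide, 12 mm apart (centre to centre): left at y = +6 mm, right at y = -6 mm. The tweezers come in level, their x along this x (away from the robot).
- tweezers: Plain steel sprung tweezers, 190 mm long, about 50 g, lying flat: the legs close sideways, in the level plane. Origin on the underside, 15 mm ahead of tweezers_grip, same axes. Each leg is sprung about a pivot 75 mm behind tweezers_grip; squeezing at the grips takes about 3.5 N a side to start and 7.5 N at a 12 mm gap. Let go, they spring open.
- gauge: The gauge block: origin 42 mm below gauge_top, same axes.
- rest: Black tweezers rest, fixed: foot 160 x 64 mm, 6 mm thick, two cradles that carry the tweezers' underside 30 mm above the bench: under the bow (40 mm wide, 80 mm behind the origin) and under the legs (64 mm wide, 45 mm ahead), with 6 mm side lips. Free between them, under the finger grips. Origin on the bench; x towards the tips.
- vial: Bystander, to be left where it is: amber vial, 26 mm across, 45 mm tall; origin under its middle.
- flange: Bystander, to be left where it is: steel ring, 48 mm across, 12 mm high, lying flat; origin under its middle.
- fitting: Bystander, to be left where it is: stepped brass fitting, 24 mm across, 30 mm tall; origin under its middle.
- driver: Bystander, to be left where it is: screwdriver lying flat, 170 mm long.
- dish: Bystander, to be left where it is: white dish, 76 mm across, 18 mm high; origin under its middle.
- tray: Bystander, to be left where it is: open steel tray, 120 x 160 mm, 30 mm high; origin under its middle.
- jar: Bystander, to be left where it is: jar, 56 mm across, 65 mm tall; origin under its middle.
There are look-alikes about, which are no part of the job. Of the things that look like the tweezers, the smaller one is meant.

How it is judged:
On the way, in this order (a step that is already met when the one before it is completed fails the run):
1. tweezers lifted clear of the rest in the fingers (contact force between tweezers and the fingers above 0.5 N and contact force between tweezers and rest below 0.05 N and contact force between tweezers and gauge below 0.05 N and height (world z) of tweezers_grip above 0.046 m), for 0.2 s.
2. gap held at 12 mm over the lines for two seconds (contact force between tweezers and the fingers above 0.5 N and contact force between tweezers and rest below 0.05 N and contact force between tweezers and gauge below 0.05 N and distance between tip_left and tip_right between 0.0095 and 0.0145 m and y of tip_left in the frame of gauge_top between 0.001 and 0.011 m and x of tip_left in the frame of gauge_top between -0.015 and 0.015 m and z of tip_left in the frame of gauge_top between 0.0035 and 0.018 m and y of tip_right in the frame of gauge_top between -0.011 and -0.001 m and x of tip_right in the frame of gauge_top between -0.015 and 0.015 m and z of tip_right in the frame of gauge_top between 0.0035 and 0.018 m and linear speed of tweezers below 0.02 m/s), for 2 s.
At the end, for the whole second after the job is handed in: Tweezers still in the fingers, off rest and gauge, at rest; tip gap 12 +- 2.5 mm; each tip within 5 mm sideways of its line and within the lines' length (15 mm from the centre); undersides of the tips 0.5 to 15 mm above the white top (all of step 2); the arm keeps its last pose, push and grip.
It fails at once if the tips close onto each other (gap under 3 mm) (distance between tip_left and tip_right below 0.003 m).
It fails at once if a bystander is moved by more than 30 mm (distance of any of vial, flange, fitting, driver, dish, tray, jar from where it was at the start of the episode above 0.03 m).
It also fails if it takes over 45 s, if anything falls off the work surface, if the arm or the gripper's body presses on something with over 40 N, if the wrist force passes 120 N, or if a joint passes its speed limit or range.

## Working session

There is one attempt and no reset: what is moved stays moved. The work goes in short steps, Python scripts to look and compute and a tool call to move; the robot and the scene stay as the last step left them, time stands still between calls to the robot, and variables do not carry over. Pictures are saved under pics/ and viewed, about 8 in all and at most 12, crops included, and the job is handed in when it is done.

Besides the shell and the picture viewer there is one more tool, called after "Request:" as name(argument=value, ...) on one line, values as JSON. play_rows: Moves the arm, as the interface text tells. Its arguments: {"type":"object","properties":{"motion":{"type":"array","items":{"type":"array","items":{"type":"number"}}},"newtons":{"type":"number"}},"required":["motion"]}

```bash
mkdir -p pics; cat > h.py <<'E'
import numpy as np, cv2
from rig import bot
from scipy.spatial.transform import Rotation as R
def back(cam,u,v,z):
    "pixel (u,v) -> world point on plane at height z"
    i=bot.camera_info(cam);K=np.array(i["K"]);T=np.linalg.inv(np.array(i["camera_from_world"]))
    d=T[:3,:3]@np.linalg.solve(K,[u,v,1]);o=T[:3,3]
    return o+d*(z-o[2])/d[2]
def cloud(cam,depth):
    i=bot.camera_info(cam);K=np.array(i["K"]);T=np.linalg.inv(np.array(i["camera_from_world"]))
    v,u=np.mgrid[:480,:640]
    p=np.stack([(u-K[0,2])/K[0,0]*depth,(v-K[1,2])/K[1,1]*depth,depth],-1)
    return p@T[:3,:3].T+T[:3,3]
def save(n,p): cv2.imwrite(f"pics/{n}.png",p[...,::-1])
def toolrot():
    q=np.array(bot.state()["tool_rot"]);return R.from_quat(q[[1,2,3,0]])
E
python3 - <<'E'
from h import *
p,d=bot.snapshot("top");save("top1",p)
for t in ["tweezers","gauge","rest"]:
    for r in bot.find_in("top",t)[:3]: print(t,round(r["score"],2),np.round(np.array(r["bbox"])*[640,480,640,480]))
for t,z in [("tweezers_grip",.036),("tip_left",.033),("tip_right",.033),("gauge_top",.042)]:
    for r in bot.tip_of("top",t)[:3]:
        a=np.array(r["at"])*[640,480];print(t,round(r["score"],2),a.round(1),back("top",*a,z).round(4))
print(bot.state()); print(bot.camera_info("top"))
E
```

```text
tweezers 0.73 [234. 344.  77.  12.]
tweezers 0.62 [243. 268.  15.  30.]
gauge 0.55 [379. 243.  28.  29.]
gauge 0.18 [247. 253.   1.   9.]
rest 0.85 [246. 257.  40.  64.]
tweezers_grip 0.68 [231.7 345.1] [0.26   0.2438 0.036 ]
tweezers_grip 0.48 [243.4 253.8] [0.5157 0.2104 0.036 ]
tip_left 0.6 [182.7 351.1] [0.2454 0.3814 0.033 ]
tip_left 0.53 [316.4 160.2] [ 0.7858 -0.0023  0.033 ]
tip_left 0.5 [474.9 253.3] [ 0.5065 -0.4485  0.033 ]
tip_right 0.73 [185.6 336.3] [0.2863 0.3737 0.033 ]
gauge_top 0.82 [379.7 240.4] [ 0.547  -0.1778  0.042 ]
gauge_top 0.3 [317.3 268.6] [0.4697 0.0008 0.042 ]
{'time': 0.4, 'qpos': array([ 1.16717277e+00,  4.80878775e-02,  9.89643134e-02,  1.62197875e+00,
       -1.76699257e-05,  1.44299801e+00]), 'joint_vel': array([-7.82294135e-05, -1.56336402e-03,  3.98850290e-03, -4.76449734e-04,
       -3.23545598e-04, -9.07640801e-04]), 'tau': array([-1.08292661e-03, -3.38108325e+01,  3.19641566e+01,  5.21509792e-03,
       -1.04803980e-04, -3.36299372e-06]), 'tcp_pos': array([0.14296864, 0.50509048, 0.30374748]), 'tool_rot': array([-3.16500200e-05,  1.37475850e-01,  9.90505107e-01, -1.49942729e-04]), 'contact_force': array([-0.12684887,  0.8287481 , -0.06718649]), 'ft_torque': array([ 0.0735594 , -0.00189156,  0.00447002]), 'grip_width': 0.08559561295131776}
{'K': array([[530.61156367,   0.        , 309.46506943],
       [  0.        , 530.61156367, 244.70101376],
       [  0.        ,   0.        ,   1.        ]]), 'camera_from_world': array([[-0.01620334, -0.99985323, -0.00556489,  0.03078257],
       [-0.99387387,  0.01671449, -0.10924909,  0.53895939],
       [ 0.10932607,  0.0037606 , -0.99399883,  1.48940635],
       [ 0.        ,  0.        ,  0.        ,  1.        ]])}
```

View pics/top1.png

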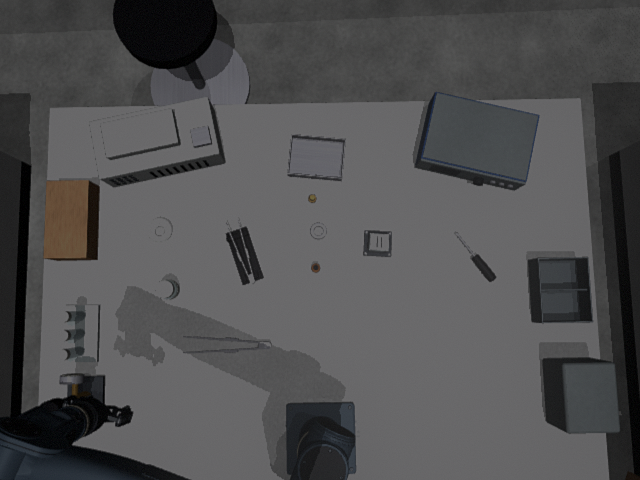

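The smaller tweezers are on the rest at about (243,254), tips up-left at (232,222). The larger look-alike lies on the bench at (230,344), and the gauge is at (379,241) with its lines vertical. I'll move above the tweezers, aligned with them, for a closer look.

Request:
play_rows(motion=[[1,-0.05,-0.02,0,0,0,-4],[1,-0.1,-0.041,0,0,0,-8],[1,-0.15,-0.062,0,0,0,-12],[1,-0.2,-0.083,0,0,0,-16],[1,-0.25,-0.104,0,0,0,-20],[1,-0.3,-0.125,0,0,0,-24],[1,-0.35,-0.146,0,0,0,-28],[1,-0.4,-0.167,0,0,0,-32],[1,-0.439,-0.182,0,0,0,-36],[1,-0.439,-0.182,0,0,0,-36],[1,-0.439,-0.182,0,0,0,-36]])

```text
time: 1.78
tcp_pos: [0.5155, 0.2105, 0.3037]
tool_rot: [-0.0, -0.175, 0.985, 0.0]
contact_force: [-0.3, 0.3, 0.2]
grip_width: 0.0853
```

```bash
python3 - <<'E'
from h import *
s=bot.state();print(s["time"],s["tcp_pos"],toolrot().as_matrix().round(3))
p,d=bot.snapshot("wrist");save("w1",p);np.save("w1d.npy",cloud("wrist",d))
for t,z in [("tweezers_grip",.036),("tip_left",.033),("tip_right",.033),("tweezers",.03),("rest",0)]:
    for r in bot.tip_of("wrist",t)[:3]:
        a=np.array(r["at"])*[640,480];print(t,round(r["score"],2),a.round(1),back("wrist",*a,z).round(4))
E
```

```text
1.775 [0.51548311 0.21053006 0.30366432] [[-0.939 -0.345 -0.001]
 [-0.345  0.939  0.   ]
 [ 0.001  0.    -1.   ]]
tweezers_grip 0.76 [323.7 213. ] [0.5137 0.2154 0.036 ]
tip_left 0.74 [331.8 304.9] [0.6083 0.2603 0.033 ]
tip_right 0.7 [577.4  50.4] [0.2977 0.3763 0.033 ]
tip_right 0.59 [306.5 302.7] [0.6155 0.2333 0.033 ]
tweezers 0.8 [317.2 222.8] [0.5272 0.2133 0.03  ]
rest 0.8 [319.4 216.7] [0.527  0.2156 0.    ]
rest 0.55 [143.6  98.6] [0.4735 0.0061 0.    ]
```

View pics/w1.png

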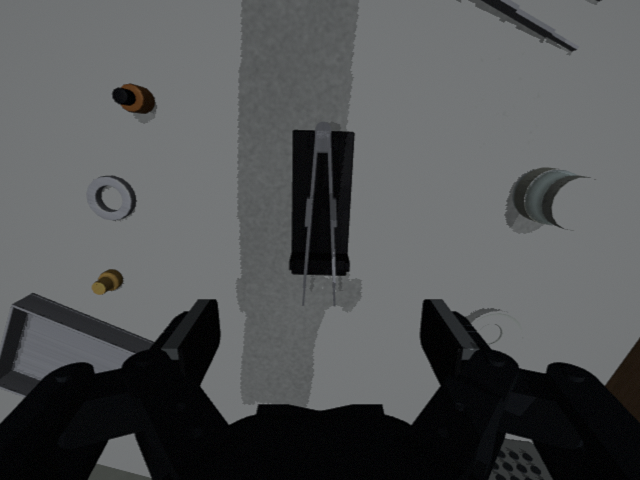

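The view shows the small tweezers from the bow at (323,125) to the tips at (305,303) and (334,305), with the grips near row 212. I'd like the camera on the tips' side, so I'm checking whether a half turn is possible.

```bash
python3 - <<'E'
from h import *
s=bot.state();print(s["qpos"].round(3))
T=np.linalg.inv(bot.camera_info("wrist")["camera_from_world"]);Rt=toolrot().as_matrix()
print("cam in tool",Rt.T@(T[:3,3]-s["tcp_pos"]),"\n",(Rt.T@T[:3,:3]).round(3), bot.camera_info("wrist")["K"])
c=np.load("w1d.npy")
m=(c[...,2]>.034)&(c[...,2]<.050)&(abs(c[...,0]-.51)<.13)&(abs(c[...,1]-.215)<.06)
img=cv2.imread("pics/w1.png");g=img.max(2)
q=c[m];print(len(q),np.median(q[:,2]))
yaw=np.radians(18);e=np.array([np.cos(yaw),np.sin(yaw)]);n=np.array([-e[1],e[0]])
xy=q[:,:2]-[.5137,.2154];a=xy@e;b=xy@n
for lo in np.arange(-.10,.12,.01):
    k=(a>=lo)&(a<lo+.01)
    if k.sum()>3: print(round(lo,3),k.sum(),(b[k].min()*1e3).round(1),(b[k].max()*1e3).round(1),(np.median(q[k,2])*1e3).round(1))
print(a.min(),a.max())
E
```

```text
[ 0.269  0.131  0.189  1.628 -0.    -0.085]
cam in tool [ 0.07473134  0.0002366  -0.07032347] 
 [[-0.001 -0.957 -0.291]
 [ 1.    -0.001  0.   ]
 [-0.001 -0.291  0.957]] [[343.30166365   0.         319.76564854]
 [  0.         343.30166365 239.47246599]
 [  0.           0.           1.        ]]
1822 0.04216845023252805
-0.09 104 -11.7 2.1 42.5
-0.08 222 -23.7 16.0 42.2
-0.07 287 -23.6 16.2 41.9
-0.06 80 -12.7 3.6 42.3
-0.05 72 -13.3 5.0 42.6
-0.04 70 -13.9 5.5 42.4
-0.03 63 -14.5 6.0 42.4
-0.02 111 -18.4 10.3 42.4
-0.01 120 -18.0 10.9 42.5
-0.0 128 -19.5 12.3 42.5
0.01 80 -18.5 12.5 42.6
0.02 54 -17.1 10.3 42.7
0.03 57 -17.8 11.8 42.5
0.04 52 -17.8 12.5 42.4
0.05 129 -34.5 28.9 37.3
0.06 70 -34.4 28.0 39.5
0.07 48 -19.2 15.1 39.5
0.08 29 -19.0 14.6 36.9
0.09 34 -19.9 15.1 36.6
0.1 12 -19.7 15.3 36.4
-0.08642466278135413 0.10350011633748346
```

A half turn puts the tips in the wrist view (camera on the tip side) and joint 6 stays in range at about -3.07. The measured grip point is (0.514, 0.2116) with yaw 18.7°. Turning now.

Request:
play_rows(motion=[[1,0,0,0.01,0,0,-10],[1,0,0,0.02,0,0,-20],[1,0,0,0.03,0,0,-30],[1,0,0,0.04,0,0,-40],[1,0,0,0.05,0,0,-50],[1,0,0,0.06,0,0,-60],[1,0,0,0.07,0,0,-70],[1,0,0,0.08,0,0,-80],[1,0,0,0.09,0,0,-90],[1,0.001,0.001,0.1,0,0,-100],[1,0.001,0.001,0.1,0,0,-110],[1,0.001,0.0015,0.1,0,0,-120]])

```text
time: 3.58
tcp_pos: [0.5132, 0.2127, 0.2039]
tool_rot: [0.0, 0.942, -0.337, 0.0]
contact_force: [-0.5, -0.6, 0.3]
grip_width: 0.0857
```

Request:
play_rows(motion=[[1,0,0,0,0,0,-10],[1,0,0,0,0,0,-20],[1,0,0,0,0,0,-30],[1,0,0,0,0,0,-40],[1,0,0,0,0,0,-50],[1,0,0,0,0,0,-58.5],[1,0,0,0,0,0,-58.5],[1,0,0,0,0,0,-58.5]])

```text
time: 4.58
tcp_pos: [0.5078, 0.2292, 0.204]
tool_rot: [0.007, 0.988, 0.154, 0.001]
contact_force: [0.2, 1.1, -0.5]
grip_width: 0.0856
```

```bash
python3 - <<'E'
from h import *
s=bot.state();Rt=toolrot().as_matrix();print(s["time"],s["tcp_pos"],s["qpos"].round(3),Rt.round(3))
p,d=bot.snapshot("wrist");save("w2",p)
c=cloud("wrist",d);q=c[(c[...,2]>.032)&(c[...,2]<.050)]
t=(q-s["tcp_pos"])@Rt
t=t[(abs(t[:,0])<.13)&(abs(t[:,1])<.06)]
for lo in np.arange(-.1,.12,.01):
    k=(t[:,0]>=lo)&(t[:,0]<lo+.01)
    if k.sum()>3: print(round(lo,3),k.sum(),(t[k,1].min()*1e3).round(1),(t[k,1].max()*1e3).round(1))
print(t[:,0].min(),t[:,0].max())
E
```

```text
4.575 [0.50779455 0.22923977 0.20401809] [ 0.31   0.133 -0.008  1.43  -0.014 -3.141] [[ 0.953  0.304  0.004]
 [ 0.304 -0.952 -0.014]
 [-0.     0.014 -1.   ]]
-0.09 86 11.5 24.8
-0.08 254 -2.5 36.2
-0.07 411 -3.3 36.7
-0.06 240 -3.3 36.0
-0.05 123 8.1 26.2
-0.04 123 7.2 26.7
-0.03 129 6.4 27.2
-0.02 184 2.1 30.9
-0.01 252 1.3 31.5
-0.0 268 0.6 32.2
0.01 218 0.6 32.3
0.02 156 2.0 29.7
0.03 160 1.3 30.5
0.04 166 0.6 30.9
0.05 321 -16.3 47.7
0.06 278 -16.2 47.4
0.07 169 -2.0 32.2
0.08 136 -2.7 32.3
0.09 128 -3.2 32.3
0.1 63 -3.8 32.7
-0.08549222129537747 0.10486687872027728
```

View pics/w2.png

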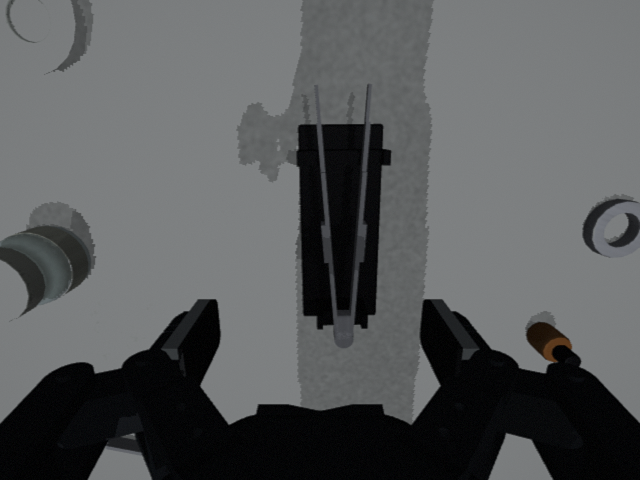

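The tweezers' centre line runs from (344,345) to (343,88). The tool stopped 17 mm off sideways, with joint 6 against its limit and a 0.8° tilt. Both measurements put the grip point within 1 mm of (0.5135, 0.2115), so I'll correct and descend part of the way.

Request:
play_rows(motion=[[1,0,0.009,0,0.4,0,-0.6],[1,0,0.0187,0,0.8,0,-1.2],[1,0,0.0187,0,0.8,0,-1.2],[1,0,0.0184,0.02,0.8,0,-1.2],[1,0,0.018,0.05,0.8,0,-1.2],[1,0,0.018,0.05,0.8,0,-1.2]])

```text
time: 5.38
tcp_pos: [0.5065, 0.2266, 0.1513]
tool_rot: [0.007, 0.988, 0.152, -0.002]
contact_force: [-0.4, -0.0, 1.0]
grip_width: 0.0851
```

```bash
cat > m.py <<'E'
from h import *
s=bot.state();Rt=toolrot().as_matrix();print(s["time"],s["tcp_pos"],s["qpos"].round(3),Rt.round(3))
p,d=bot.snapshot("wrist");save("w3",p)
c=cloud("wrist",d);q=c[(c[...,2]>.032)&(c[...,2]<.050)]
t=(q-s["tcp_pos"])@Rt
t=t[(abs(t[:,0])<.13)&(abs(t[:,1])<.03)]
for lo in [-.09,-.05,-.03,-.01,0,.03,.04,.07,.09,.1]:
    k=(t[:,0]>=lo)&(t[:,0]<lo+.01)
    if k.sum()>3: print(round(lo,3),k.sum(),(t[k,1].min()*1e3).round(1),(t[k,1].max()*1e3).round(1))
print(t[:,0].min(),t[:,0].max())
E
python3 m.py
```

```text
5.375 [0.50651237 0.22655085 0.15131988] [ 0.306  0.153 -0.091  1.333 -0.014 -3.141] [[ 0.954  0.3   -0.003]
 [ 0.3   -0.954 -0.015]
 [-0.007  0.014 -1.   ]]
-0.09 14 11.7 21.9
-0.05 187 7.5 25.0
-0.03 202 5.5 26.0
-0.01 399 0.3 29.9
0 407 -0.8 29.9
0.03 265 -0.3 28.7
0.04 279 -0.8 29.1
0.07 296 -3.8 30.0
0.09 216 -4.7 30.0
0.1 205 -5.6 30.0
-0.08133740504504385 0.10951332533375499
```

The arm has a lateral offset, so this half turn needs joint 6 at -183.5°, which is out of range. The other way round, +176.5°, is allowed and also suits the gauge. I'm unwinding by almost a full turn.

Request:
play_rows(motion=[[1,0.002,0.016,-0.02,0,0,10],[1,0.002,0.016,-0.03,0,0,20],[1,0.002,0.016,-0.03,0,0,30],[1,0.002,0.016,-0.03,0,0,40],[1,0.002,0.016,-0.03,0,0,50],[1,0.002,0.016,-0.03,0,0,60],[1,0.002,0.016,-0.03,0,0,70],[1,0.002,0.016,-0.03,0,0,80],[1,0.002,0.016,-0.03,0,0,90],[1,0.002,0.016,-0.03,0,0,100],[1,0.002,0.016,-0.03,0,0,110],[1,0.002,0.016,-0.03,0,0,120]])

```text
time: 6.92
tcp_pos: [0.5152, 0.2129, 0.1856]
tool_rot: [-0.003, -0.623, 0.782, -0.006]
contact_force: [0.3, 0.0, -0.0]
grip_width: 0.0852
```

Request:
play_rows(motion=[[1,0,0,0,0,0,10],[1,0,0,0,0,0,20],[1,0,0,0,0,0,30],[1,0,0,0,0,0,40],[1,0,0,0,0,0,50],[1,0,0,0,0,0,60],[1,0,0,0,0,0,70],[1,0,0,0,0,0,80],[1,0,0,0,0,0,90],[1,0,0,0,0,0,100],[1,0,0,0,0,0,110],[1,0,0,0,0,0,120]])

```text
time: 8.43
tcp_pos: [0.5162, 0.2132, 0.1879]
tool_rot: [0.005, 0.368, 0.93, -0.004]
contact_force: [-0.1, -0.3, -0.6]
grip_width: 0.0856
```

Request:
play_rows(motion=[[1,0,0,0,0,0,10],[1,0,0,0,0,0,20],[1,0,0,0,0,0,30],[1,0,0,0,0,0,40],[1,0,0,0,0,0,50],[1,0,0,0,0,0,60],[1,0,0,0,0,0,70],[1,0,0,0,0,0,80],[1,0,0,0,0,0,90],[1,0,0,0,0,0,100],[1,0,0,0,0,0,110],[1,0,0,0,0,0,118]])

```text
time: 9.93
tcp_pos: [0.517, 0.2134, 0.1901]
tool_rot: [0.006, 0.987, 0.161, 0.004]
contact_force: [0.7, 1.1, -1.0]
grip_width: 0.0854
```

```bash
python3 m.py
```

```text
9.925 [0.517034   0.21337927 0.19013502] [ 0.277  0.137 -0.032  1.396 -0.014  3.096] [[ 0.948  0.318  0.01 ]
 [ 0.318 -0.948 -0.011]
 [ 0.006  0.014 -1.   ]]
-0.09 208 -8.8 6.1
-0.05 129 -11.0 8.0
-0.03 143 -12.1 9.3
-0.01 275 -16.6 13.9
0 310 -17.5 14.6
0.03 172 -16.3 13.3
0.04 207 -29.8 29.6
0.07 172 -19.1 15.5
0.09 147 -20.0 16.4
-0.09101603311751559 0.09968746303688719
```

All three measurements agree on the grip point within 1 mm, and joint 6 is in range now. I'll descend, then close to just inside the resting width.

Request:
play_rows(motion=[[1,-0.004,0,0.01,0.8,-0.35,-0.2],[1,-0.004,0,0.03,0.8,-0.35,-0.2],[1,-0.0045,-0.0005,0.055,0.8,-0.35,-0.2],[1,-0.0047,-0.0008,0.08,0.8,-0.35,-0.2],[1,-0.0047,-0.0008,0.103,0.8,-0.35,-0.2],[1,-0.0047,-0.0008,0.103,0.8,-0.35,-0.2],[0.5,-0.0047,-0.0008,0.103,0.8,-0.35,-0.2],[0.5,-0.0047,-0.0008,0.103,0.8,-0.35,-0.2],[0.5,-0.0047,-0.0008,0.103,0.8,-0.35,-0.2],[0.4,-0.0047,-0.0008,0.103,0.8,-0.35,-0.2],[0.4,-0.0047,-0.0008,0.103,0.8,-0.35,-0.2],[0.4,-0.0047,-0.0008,0.103,0.8,-0.35,-0.2]], newtons=20)

```text
time: 11.48
tcp_pos: [0.5133, 0.2115, 0.0871]
tool_rot: [0.0, 0.987, 0.161, -0.0]
contact_force: [-0.2, 0.2, 0.2]
grip_width: 0.0342
```

```bash
python3 - <<'E'
from h import *
s=bot.state();print(s["tcp_pos"],s["qpos"].round(3),toolrot().as_matrix().round(3),s["grip_width"])
p,d=bot.snapshot("wrist");save("w4",p)
E
```

```text
[0.51332298 0.21151973 0.08705079] [ 0.27   0.191 -0.181  1.199  0.     3.088] [[ 0.948  0.318 -0.   ]
 [ 0.318 -0.948 -0.   ]
 [-0.    -0.    -1.   ]] 0.03417797142477102
```

View pics/w4.png

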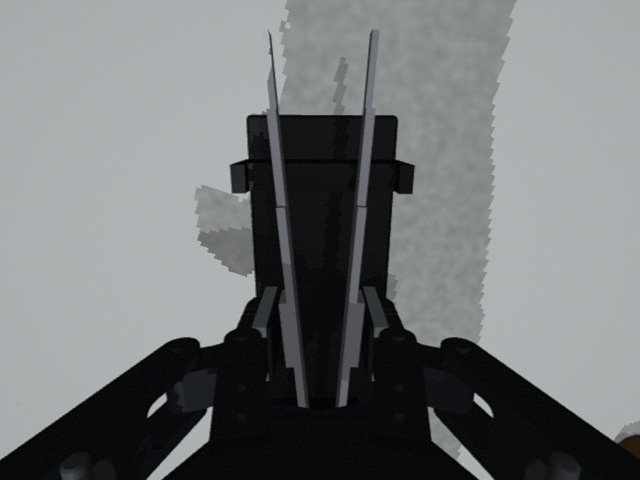

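The fingers straddle the grips symmetrically and the tips show at (268,30) and (375,30). Closing gently, then lifting.

Request:
play_rows(motion=[[0.36,0,0,0,0,0,0],[0.33,0,0,0,0,0,0],[0.31,0,0,0,0,0,0],[0.3,0,0,0,0,0,0],[0.3,0,0,0,0,0,0],[0.3,0,0,0,0,0,0]], newtons=20)

```text
time: 12.28
tcp_pos: [0.5136, 0.2116, 0.0874]
tool_rot: [-0.0, 0.987, 0.161, 0.0]
contact_force: [0.2, 0.9, 2.6]
grip_width: 0.0257
```

Request:
play_rows(motion=[[0.3,0,0,-0.005,0,0,0],[0.3,0,0,-0.015,0,0,0],[0.3,0,0,-0.03,0,0,0],[0.3,0,0,-0.05,0,0,0],[0.3,0,0,-0.07,0,0,0],[0.3,0,0,-0.08,0,0,0],[0.3,0,0,-0.08,0,0,0]])

```text
time: 13.15
tcp_pos: [0.5143, 0.2118, 0.1688]
tool_rot: [-0.0, 0.987, 0.161, 0.002]
contact_force: [-0.3, 0.3, -1.0]
grip_width: 0.0259
```

```bash
cat > m2.py <<'E'
from h import *
import sys
s=bot.state();Rt=toolrot().as_matrix();print(s["time"],s["tcp_pos"],s["qpos"].round(3),Rt.round(3),s["grip_width"],s["contact_force"].round(2))
p,d=bot.snapshot("wrist");save(sys.argv[1],p)
c=cloud("wrist",d);t=(c-s["tcp_pos"])@Rt
# leg points in the tool frame: rows along x
k=(t[...,0]>.03)&(t[...,0]<.115)&(abs(t[...,1])<.03)&(t[...,2]>.03)&(t[...,2]<.064)&(d>0)
q=t[k]
for lo in [.04,.05,.06,.07,.08,.09,.1]:
    j=(q[:,0]>=lo)&(q[:,0]<lo+.01);L=q[j&(q[:,1]<0)];r=q[j&(q[:,1]>0)]
    if len(L)>3 and len(r)>3: print(lo,len(L),len(r),"y out/in L",(np.percentile(L[:,1],[2,98])*1e3).round(1),"R",(np.percentile(r[:,1],[2,98])*1e3).round(1),"z",(np.percentile(q[j,2],[5,50,95])*1e3).round(1))
if len(q): print("xmax",q[:,0].max())
for n in ["tip_left","tip_right"]:
    for r in bot.tip_of("wrist",n)[:1]: print(n,round(r["score"],2),(np.array(r["at"])*[640,480]).round(1))
E
python3 m2.py w5
```

```text
13.15 [0.51432065 0.21176467 0.16883183] [ 0.27   0.138 -0.073  1.357  0.     3.088] [[ 0.948  0.318  0.003]
 [ 0.318 -0.948  0.001]
 [ 0.003  0.    -1.   ]] 0.02587839667103458 [-0.27  0.32 -0.95]
0.04 332 323 y out/in L [-12.3  -9.1] R [ 7.3 10.3] z [44.9 46.2 54.7]
0.05 315 303 y out/in L [-12.7  -9.6] R [ 7.5 10.6] z [47.9 48.9 55.2]
0.06 328 323 y out/in L [-13.2 -10.1] R [ 7.8 10.8] z [47.8 48.9 54.6]
0.07 367 351 y out/in L [-13.7 -10.5] R [ 8. 11.] z [47.7 48.8 54.6]
0.08 279 274 y out/in L [-13.5 -11. ] R [ 8.3 10.8] z [48.4 51.5 56. ]
0.09 296 284 y out/in L [-14.  -11.5] R [ 8.5 10.8] z [50.3 51.5 55. ]
0.1 125 132 y out/in L [-14.2 -11.9] R [ 8.7 11. ] z [50.3 51.5 55.7]
xmax 0.10443357754649274
tip_left 0.59 [282.9  31.1]
tip_right 0.63 [350.4  29.2]
```

View pics/w5.png

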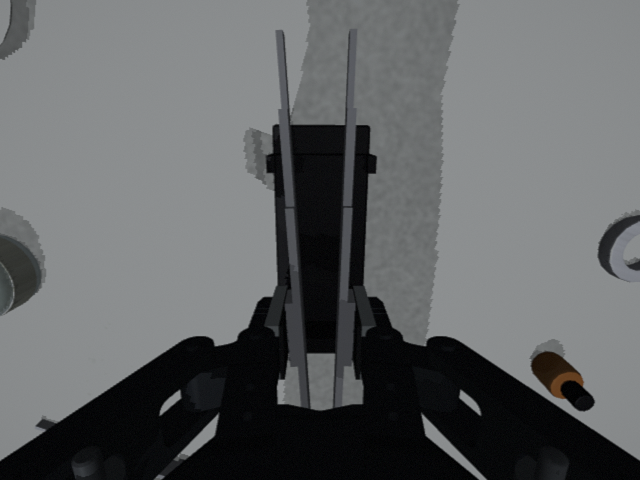

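The tweezers are lifted, with tips at (281,31) and (353,30) and a gap of about 21 mm. They sit level and about 0.7° off the tool axis. Carrying them towards the gauge at height.

Request:
play_rows(motion=[[0.3,-0.01,0.018,0,0,0,1],[0.3,-0.03,0.053,0,0,0,3],[0.3,-0.05,0.09,0,0,0,5],[0.3,-0.073,0.13,0,0,0,7],[0.3,-0.096,0.172,0,0,0,9],[0.3,-0.118,0.213,0,0,0,11],[0.3,-0.14,0.253,0,0,0,13],[0.3,-0.161,0.291,0,0,0,15],[0.3,-0.178,0.32,0,0,0,17],[0.3,-0.188,0.339,0,0,0,18],[0.3,-0.1923,0.3468,0,0,0,18.5],[0.3,-0.1923,0.3468,0,0,0,18.5]])

```text
time: 14.8
tcp_pos: [0.4405, -0.1788, 0.1662]
tool_rot: [-0.0, 1.0, -0.0, -0.001]
contact_force: [-0.1, -0.1, -0.3]
grip_width: 0.0256
```

```bash
python3 m2.py w6; python3 - <<'E'
from h import *
s=bot.state();Rt=toolrot().as_matrix()
p,d=bot.snapshot("wrist");c=cloud("wrist",d)
k=(abs(c[...,2]-.042)<.006)&(abs(c[...,0]-.547)<.05)&(abs(c[...,1]+.178)<.05)&(p.max(2)>110)
print("top pts",k.sum(),c[k].min(0),c[k].max(0),np.median(c[k],0))
for r in bot.tip_of("wrist","gauge_top")[:1]:
    a=np.array(r["at"])*[640,480];print(round(r["score"],2),a,back("wrist",*a,.042))
E
```

```text
14.8 [ 0.44052166 -0.17875596  0.16616705] [-5.260e-01 -6.500e-02 -2.870e-01  1.351e+00 -1.000e-03  2.615e+00] [[ 1.    -0.    -0.002]
 [-0.    -1.     0.001]
 [-0.002 -0.001 -1.   ]] 0.025633598221928785 [-0.08 -0.09 -0.32]
0.04 329 306 y out/in L [-12.6  -9.4] R [ 6.9 10. ] z [43.6 44.7 53.8]
0.05 317 317 y out/in L [-13.   -9.9] R [ 7.2 10.3] z [46.2 47.5 53.3]
0.06 338 325 y out/in L [-13.5 -10.4] R [ 7.4 10.4] z [46.2 47.4 53.2]
0.07 362 349 y out/in L [-14.  -10.8] R [ 7.6 10.7] z [46.2 47.3 53.1]
0.08 286 281 y out/in L [-14.  -11.3] R [ 7.9 10.6] z [46.5 49.9 53.9]
0.09 295 284 y out/in L [-14.2 -11.8] R [ 8.1 10.4] z [48.7 49.9 53.8]
0.1 152 155 y out/in L [-14.6 -12.2] R [ 8.3 10.6] z [48.8 49.9 53.8]
xmax 0.10530890876440574
tip_left 0.72 [283.6  31.5]
tip_right 0.74 [349.5  30.2]
top pts 6666 [ 0.519693   -0.20394228  0.03824199] [ 0.568343   -0.14975738  0.0454772 ] [ 0.54711354 -0.17640703  0.04242812]
0.92 [318.208  75.216] [ 0.54424384 -0.17654144  0.042     ]
```

View pics/w6.png

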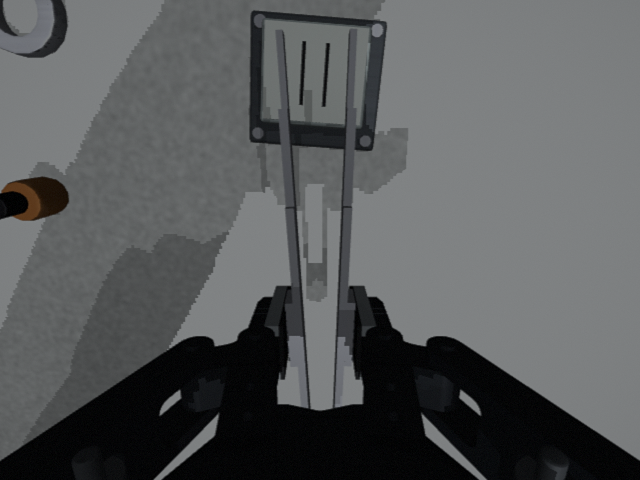

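The gauge top spans (262-380, 20-130), with its lines from (303.5,42) to (301,103) and from (327.5,44) to (324,105). The tips are above it at (281,31) and (353,30). Working out the last shift.

```bash
python3 - <<'E'
from h import *
img=cv2.imread("pics/w6.png").max(2)
s=bot.state();Rt=toolrot().as_matrix()
P=[]
for lo,hi in [(293,312),(315,337)]:
    pts=[]
    for v in range(46,100,3):
        r=255-img[v,lo:hi].astype(float);w=np.clip(r-np.median(r)-40,0,None)
        if w.sum()>0: pts.append(back("wrist",lo+(w*np.arange(hi-lo)).sum()/w.sum(),v,.042))
    pts=np.array(pts);f=np.polyfit(pts[:,0],pts[:,1],1);P.append(f);print(len(pts),"yaw",np.degrees(np.arctan(f[0])),"y at .5443",np.polyval(f,.5443),"resid",np.std(pts[:,1]-np.polyval(f,pts[:,0])))
mid=np.mean([np.polyval(f,.5443) for f in P]);yaw=np.mean([np.arctan(f[0]) for f in P])
a=yaw-np.radians(.75) # tool yaw wanted
tip=np.array([.1045*np.cos(a)-(-.00195)*-np.sin(a)*-1, .1045*np.sin(a)+.00195*np.cos(a)])
print("mid",mid,np.degrees(yaw),"TCP target",np.array([.5443,mid])-tip, "now",s["tcp_pos"])
D=np.r_[np.array([.5443,mid])-tip,.109]-s["tcp_pos"];print("tool shift",Rt.T@D)
E
```

```text
18 yaw -4.080361144129984 y at .5443 -0.1681906420238654 resid 3.418277877519671e-05
18 yaw -4.037950344443062 y at .5443 -0.18028198623813482 resid 2.7513311897458025e-05
mid -0.1742363141310001 -4.059155744286524 TCP target [ 0.44033138 -0.16741847] now [ 0.44127153 -0.17775748  0.1665535 ]
tool shift [-0.00083494 -0.01034014  0.05755492]
```

Request:
play_rows(motion=[[0.29,0,-0.004,0,0,0,1.5],[0.28,-0.0008,-0.008,0.005,0,0,3],[0.27,-0.0008,-0.0103,0.015,0,0,4.8],[0.265,-0.0008,-0.0103,0.025,0,0,4.8],[0.265,-0.0008,-0.0103,0.035,0,0,4.8],[0.265,-0.0008,-0.0103,0.042,0,0,4.8],[0.265,-0.0008,-0.0103,0.042,0,0,4.8],[0.265,-0.0008,-0.0103,0.042,0,0,4.8]])

```text
time: 16.05
tcp_pos: [0.4406, -0.1676, 0.1248]
tool_rot: [0.0, 0.999, -0.041, -0.0]
contact_force: [0.0, -0.2, -0.7]
grip_width: 0.023
```

```bash
python3 m2.py w7
```

```text
16.05 [ 0.44058273 -0.16764771  0.12480631] [-5.060e-01 -5.200e-02 -3.590e-01  1.265e+00 -1.000e-03  2.717e+00] [[ 0.997 -0.081 -0.001]
 [-0.081 -0.997 -0.   ]
 [-0.001  0.    -1.   ]] 0.02304577523879557 [ 0.01 -0.15 -0.69]
0.04 313 284 y out/in L [-9.7 -6.7] R [5.6 8.4] z [43.9 45.  53.1]
0.05 298 294 y out/in L [-10.1  -7. ] R [5.6 8.6] z [46.6 47.9 52.7]
0.06 309 302 y out/in L [-10.4  -7.3] R [5.7 8.6] z [46.7 47.8 53.1]
0.07 346 325 y out/in L [-10.7  -7.6] R [5.7 8.7] z [46.6 47.8 52. ]
0.08 271 272 y out/in L [-10.6  -7.9] R [5.8 8.6] z [47.  50.4 54.2]
0.09 273 263 y out/in L [-10.5  -8.2] R [5.9 8.1] z [49.5 50.6 53.1]
0.1 142 142 y out/in L [-10.7  -8.5] R [5.9 8. ] z [49.5 50.6 54.8]
xmax 0.10508634769108226
tip_left 0.64 [294.4  32.8]
tip_right 0.72 [341.5  28.1]
```

View pics/w7.png

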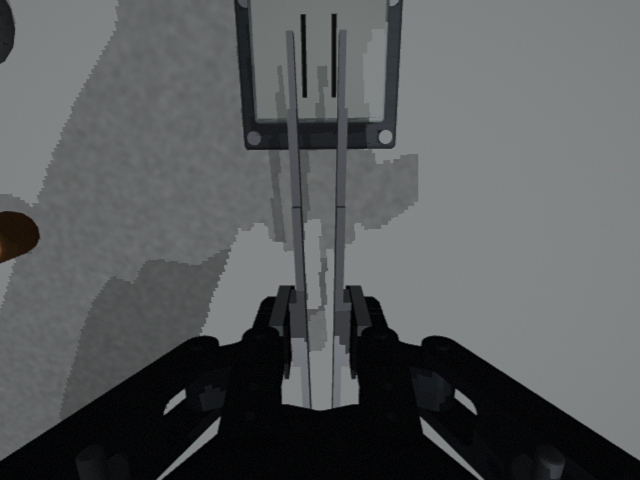

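Lines now run parallel to the tweezers, at u=304 and 333.5 (v 15-97), and the tips are at (290,32) and (343,31). Computing the final shift.

```bash
python3 - <<'E'
from h import *
s=bot.state();Rt=toolrot().as_matrix();print(s["tcp_pos"],s["grip_width"])
for u,v in [(304,15),(304,97),(333.5,15),(333.5,97)]: print(((back("wrist",u,v,.042)-s["tcp_pos"])@Rt*1e3).round(2))
img=cv2.imread("pics/w7.png").max(2)
for v in (34,40,46): print(v,img[v,282:352])
E
```

```text
[ 0.44073381 -0.16770144  0.12511879] 0.022687473291151877
[118.24  -6.19  83.07]
[88.59 -6.62 83.08]
[118.23   5.3   83.08]
[88.58  5.62 83.09]
34 [116 116 114 105  93  88  88  89  89  89  75  73 106 116 115 115 117 117
  99  54  18  13  15  44 104 117 116 117 117 116 117 116 118 116 118 117
 117 116 117 117 117 117 116 116 116 115 117 118 117  76  28  13  14  26
  83 111 101  80  85  88  89  90  88  89 100 114 117 117 117 117]
40 [115 115 117 116  96  88  89  89  89  91  87  59  99 115 117 116 115 116
 100  54  16  16  11  35 103 119 118 117 116 117 118 115 117 117 117 118
 117 118 116 117 117 118 117 117 118 117 118 119 118  76  29  13  14  26
  82 111  80  70  83  89  90  88  89  89 104 116 118 117 116 118]
46 [115 115 116 115 101  90  89  88  90  88  88  60  67 106 116 117 117 118
 117  69  22  14  11  32 103 118 119 118 117 117 117 118 118 117 118 117
 118 116 118 117 116 117 118 117 116 117 119 118 116  74  30  12  13  27
  84 111  79  71  86  89  89  90  89  90 111 118 118 118 117 118]
```

Request:
play_rows(motion=[[0.262,-0.001,0.0008,0.003,0,0,0],[0.259,-0.001,0.0008,0.007,0,0,0],[0.256,-0.001,0.0008,0.011,0,0,0],[0.2535,-0.001,0.0008,0.015,0,0,0],[0.2535,-0.001,0.0008,0.018,0,0,0],[0.2535,-0.001,0.0008,0.018,0,0,0],[0.2535,-0.001,0.0008,0.018,0,0,0],[0.2535,-0.001,0.0008,0.018,0,0,0],[0.2535,-0.001,0.0008,0.018,0,0,0]])

```text
time: 17.32
tcp_pos: [0.4398, -0.1685, 0.1073]
tool_rot: [0.0, 0.999, -0.041, -0.0]
contact_force: [-1.0, -0.3, -0.8]
grip_width: 0.0213
```

```bash
python3 m2.py w8
```

```text
17.325 [ 0.43977643 -0.16847289  0.10728141] [-5.080e-01 -4.100e-02 -3.850e-01  1.227e+00 -1.000e-03  2.715e+00] [[ 0.997 -0.081 -0.   ]
 [-0.081 -0.997 -0.001]
 [-0.     0.001 -1.   ]] 0.021321603491355912 [-0.96 -0.29 -0.79]
0.04 304 291 y out/in L [-9. -6.] R [4.8 7.7] z [44.3 45.4 54.6]
0.05 287 270 y out/in L [-9.3 -6.3] R [4.9 7.8] z [47.1 48.2 51. ]
0.06 318 307 y out/in L [-9.5 -6.5] R [4.9 7.8] z [47.1 48.3 53.1]
0.07 332 327 y out/in L [-9.8 -6.7] R [4.9 7.9] z [47.1 48.2 54.4]
0.08 414 392 y out/in L [-25.3  -1.5] R [ 0.7 22.8] z [47.9 51.6 64. ]
0.09 432 417 y out/in L [-25.6  -2.1] R [ 1.2 22.9] z [50.1 51.9 63.9]
0.1 332 298 y out/in L [-26.7  -1.1] R [ 0.4 23.3] z [50.3 63.4 64. ]
xmax 0.11498426052338753
tip_left 0.91 [300.7  30.3]
tip_right 0.7 [336.3  31.9]
```

View pics/w8.png

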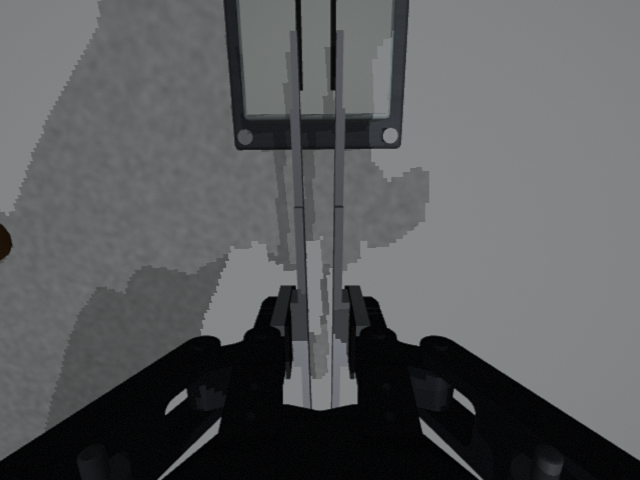

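The tips, at about (297,31) and (338,31), sit over the lines (u=299 and 333). The gap is about 12 mm, with about 6-7 mm clearance. Holding the pose.

Request:
play_rows(motion=[[0.2535,0,0,0,0,0,0],[0.2535,0,0,0,0,0,0],[0.2535,0,0,0,0,0,0],[0.2535,0,0,0,0,0,0]])

```text
time: 17.98
tcp_pos: [0.4397, -0.1685, 0.1072]
tool_rot: [0.0, 0.999, -0.041, -0.0]
contact_force: [0.4, 0.2, -0.0]
grip_width: 0.0222
```

```bash
python3 - <<'E'
from h import *
w=[]
for i in range(5):
    p,d=bot.snapshot("wrist");s=bot.state();w.append(s["grip_width"]*1e3)
print(np.round(w,2),s["tcp_pos"],s["contact_force"]);Rt=toolrot().as_matrix()
t=(cloud("wrist",d)-s["tcp_pos"])@Rt
q=t[(t[...,0]>.085)&(t[...,0]<.108)&(abs(t[...,1])<.012)&(t[...,2]>.04)&(t[...,2]<.056)&(d>0)]
for lo in (.085,.09,.095,.1):
    j=q[(q[:,0]>=lo)&(q[:,0]<lo+.005)];print(lo,np.percentile(j[j[:,1]<0,1],[3,97])*1e3,np.percentile(j[j[:,1]>0,1],[3,97])*1e3)
g=t[(t[...,0]>.09)&(t[...,0]<.11)&(abs(t[...,1])<.02)&(t[...,2]>.058)&(t[...,2]<.07)];print("top z",np.median(g[:,2]),"legs",q[:,0].max())
E
```

```text
[21.49 21.95 21.44 21.82 22.04] [ 0.43970862 -0.1684232   0.10716959] [-0.02760346 -0.16051728 -0.63781377]
0.085 [-9.11824626 -7.03275904] [4.99526819 7.03746598]
0.09 [-9.31038375 -7.13675785] [4.9949051  7.19343698]
0.095 [-9.4659428  -7.25044046] [5.00588459 7.08429427]
0.1 [-9.45138284 -7.39913657] [5.069092   7.06557614]
top z 0.064759699981454 legs 0.10531730052532731
```

The width averages 21.8 mm, which means a gap of 12.2 mm, and the image gives 12.4 mm. Holding for three more seconds.

Request:
play_rows(motion=[[0.2535,0,0,0,0,0,0],[0.2535,0,0,0,0,0,0],[0.2535,0,0,0,0,0,0],[0.2535,0,0,0,0,0,0],[0.2535,0,0,0,0,0,0],[0.2535,0,0,0,0,0,0],[0.2535,0,0,0,0,0,0],[0.2535,0,0,0,0,0,0],[0.2535,0,0,0,0,0,0],[0.2535,0,0,0,0,0,0],[0.2535,0,0,0,0,0,0],[0.2535,0,0,0,0,0,0]])

```text
time: 19.73
tcp_pos: [0.4397, -0.1684, 0.1072]
tool_rot: [0.0, 0.999, -0.041, -0.0]
contact_force: [-0.4, 0.6, -0.5]
grip_width: 0.0218
```

Request:
play_rows(motion=[[0.2535,0,0,0,0,0,0],[0.2535,0,0,0,0,0,0],[0.2535,0,0,0,0,0,0],[0.2535,0,0,0,0,0,0],[0.2535,0,0,0,0,0,0],[0.2535,0,0,0,0,0,0],[0.2535,0,0,0,0,0,0],[0.2535,0,0,0,0,0,0],[0.2535,0,0,0,0,0,0],[0.2535,0,0,0,0,0,0],[0.2535,0,0,0,0,0,0],[0.2535,0,0,0,0,0,0]])

```text
time: 21.22
tcp_pos: [0.4397, -0.1684, 0.1072]
tool_rot: [0.0, 0.999, -0.041, -0.0]
contact_force: [-0.4, -0.5, 0.2]
grip_width: 0.0218
```

```bash
python3 m2.py w9 | tail -6; python3 -c "
from rig import bot
s=bot.state();print(s['time'],s['tcp_pos'],s['grip_width'])
print(bot.close_job())"
```

```text
0.08 457 427 y out/in L [-26.2  -1.4] R [ 0.8 23.3] z [48.2 51.8 64. ]
0.09 531 489 y out/in L [-26.2  -1. ] R [ 1.1 23.2] z [50.1 54.5 63.9]
0.1 444 361 y out/in L [-26.7  -0.6] R [ 0.4 23.7] z [50.3 63.5 64. ]
xmax 0.11490413545931992
tip_left 0.89 [300.7  33. ]
tip_right 0.95 [335.1  28.6]
21.375 [ 0.43971035 -0.16845762  0.10720099] 0.02200146028555699
the job is handed in; nothing more can be done
None
```

I picked the smaller tweezers off their rest and squeezed them over the gauge lines. I held that pose steady for about 4 s, then handed the job in at 21.4 s still holding them; no verdict was reported.

**Last checks:**
- **Tip gap:** the finger width was about 21.8 mm, which works out to a 12.2 mm gap. The wrist camera's depth gave 12.4 mm. The single finger-width readings scatter between 21.3 and 22.2 mm.
- **Position over the lines:** by the wrist picture and depth, the tips are within about 1 mm sideways of their lines and about 1 mm of the lines' centre lengthwise.
- **Height:** the undersides of the tips are about 7 mm above the white top. That figure uses the height at which I gripped the tweezers, because the underside itself is not visible.
- **Contact:** the wrist force stayed at noise level during the hold, under 1 N.

**What went wrong or disagreed:**
- **Extra turn:** my first half turn of the wrist ran joint 6 into its limit, so I unwound it nearly a full turn the other way, about 5 s, before gripping.
- **Gauge centre:** the depth outline and the network's point put it about 2.5 mm to one side of where the drawn lines did. I followed the lines.
- **Bystanders:** I didn't check them with a final overview picture. The arm stayed well above them, and I saw no contact force.

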